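# Bolt the supply box and hang out the red sign

### The arm

A 7-joint arm with a two-finger parallel gripper is mounted at the origin on a cart in front of the work surface, level with it; the furniture and walls round the work are solid. World frame = base frame: x ahead of the robot, y to its left, z up, the work surface at z = 0. Lengths are in m, angles in rad, forces in N, time in s.
With the tool pointing down it reaches from about 0.425 to 0.925 m from the base axis. Payload 6.8 kg.
Tool frame: the origin (TCP) lies between the finger pads; the fingertips stand 11 mm ahead of it and the grasp point (between the pads) lies 8 mm behind it; z points along the fingers, y is the line along which they close (so a half turn about z gives the same grasp; the last joint's range is limited). The gripper opens to 85 mm and grips with 20 to 120 N. Pads are 22 mm wide; open, the fingers measure 114 mm over their backs; the gripper's body (76 mm by 85 mm) begins 54 mm behind the grasp point. The pads swing forward as they close: fully open they stand 13 mm farther back than shut.
Start: joints at [-1.458, 0.477, 0.022, 1.555, -0.011, 1.109, -0.083], TCP at [0.148, 0.659, 0.242] pointing down, gripper open.
Joint ranges: [-2.96, 2.96], [-0.34, 2.1], [-1.41, 1.46], [0.24, 2.44], [-1.37, 4.51], [0.17, 1.92], [-2.96, 2.96]. Speed limits (rad/s): [2.39, 2.39, 3.14, 3.14, 3.14, 3.14, 3.14].

### API

Orientations are given as a unit quaternion [w, x, y, z].
In Python, from cell import env gives the robot as it stands. Calls block until the motion is done:
- env.reach(position, orientation): joint-space move of the TCP to a pose.
- env.movel(position, velocity=0.15, rot=None, stop_force=None): straight line of the TCP; rot=None keeps the orientation; velocity is the mean speed in m/s. With stop_force (N) it stops when the force on the tool has changed by that much, and returns True; else False.
- env.goto_joints(angles): joint-space move.
- env.grip(opening, f_grip=None): finger opening in m; f_grip is the grip in N (None keeps the last); returns when the fingers have stopped.
- env.dwell(seconds).
- env.inverse_kinematics(position, orientation): joint angles nearest the present ones, or None.
- env.camera(name): name is "scene" or "top"; returns the picture (420x560x3 uint8, blue, green, red); there is no depth.
- env.calibration(name): a dict with "fx", "fy", "cx", "cy" (pixels), "rvec" (rotation vector, rad) and "tvec" (3), from world to camera coordinates, as OpenCV has them. Camera axes: x right, y down, z forward; pixel columns grow to the right and rows downward; lengths in m; the calibration is good to about 2 mm. A picture is of the moment at which its call begins. calibration takes no time and is no camera call.
A pose or a line that the arm cannot do raises env.PlanningError and nothing moves.
- env.job_done(): hands the job in; it is judged then, once.
Readings, each from a call of its own:
- env.get_time(): time.
- env.get_qpos(): joint angles.
- env.get_joint_velocities(): joint speeds.
- env.get_joint_torque(): joint torques, N m.
- env.get_tcp_pos(): TCP position.
- env.get_orientation(): TCP orientation.
- env.get_force(): force on the tool from outside, world axes, zero at the start.
- env.get_torque(): the same for the moment, N m.
- env.get_opening(): finger opening in m.
- env.get_gripper_force(): force on a finger pad.
Only numpy, scipy, OpenCV 4.12 (cv2) and the standard library are available. Lean on these libraries where they do the work, as an engineer would, in place of code of your own. Each camera call takes 0.05 s, during which the arm holds its last target. There are 200 camera calls.

### The job

Take the heat sealer out of use. First lock the hatch of its supply box: lift the handle of the barrel bolt out of its notch, slide the bolt fully home into the hatch's keeper and let the handle down into the other notch. Then hang the status sign by its slot on the hook at the front of the box, red face outward (away from the box), and leave it hanging still and plumb with the hatch shut, with the other things on the table left standing where they are.

Things in the scene. Friction and masses are not known exactly. Their poses are not given: they have to be found in the camera images.
- supply_box: grey sheet-steel supply box of the heat sealer, fixed to the table, 120 mm deep (its x), 220 mm wide (its y), top at 95 mm. Origin: centre of its underside; its front (vent slots, blank plate, sign hook) looks along its -x; +y is towards the hatch and hook side, z up. The bolt's rails on the right part of the top stand 23 mm above it.
- bolt (a joint): barrel bolt on the box's top: rod axis along the box's y at its x = 0, 14 mm above the top. 0 m = drawn back (as found), 0.045 = fully home in the keeper on the hatch; grows towards box +y. Slides with about 1.5 N. At 0 and at 0.045 the handle lies in a notch of the front rail (2 mm play); it slides only with the handle lifted clear.
- bolt_handle (a joint): turn of the bolt's handle about the bolt's axis, rad: 0 = down in a notch, pointing to the box's front and 15 degrees above level; grows as it is lifted, up to 1.25. It clears the rail between the notches above about 0.8, and falls back by its own weight when let go.
- bolt_knob (a point): centre of the black ball knob, 18 mm in diameter, at the end of the bolt's handle (stem 8 mm thick), 38 mm from the bolt's axis; with the handle down it is 37 mm in front of the axis and 24 mm above the box's top, at box y = -75 mm when drawn back and -30 mm when home. Moves with bolt and handle.
- hatch (a joint): hinge of the hatch that forms the box's top from y = -10 to +110 mm (hinge at its +y edge), rad: 0 = shut (as found), grows as it is lifted.
- hook_tongue (a point): on the sign hook, a bent strip 16 mm wide and 4 mm thick, rubber-coated: an upright on the box's front at box y = +65 mm, then a level tongue that stands out along the box's -x, then a raised tip. This point: top face of the tongue, 188 mm above the table, at box x = -92 mm, where the sign should hang. The tongue is level from box x = -60 to -119 mm. The box's front below is at x = -60 mm.
- hook_tip (a point): end of the hook at box x = -131 mm: its last 12 mm are bent up, so seen from the front the hook is 16 mm wide and 12 mm high, from the underside of the tongue (184 mm above the table) to the top of the tip (196 mm).
- sign: two-faced status sign, 0.1-0.2 kg: board 64 mm wide (its y), 8 mm thick (its x), on a black foot 34 (x) by 64 by 8 mm; 138 mm tall (its z). Origin: centre of the foot's underside; z from foot to top. -x face: red with white disc, +x face: green with white tick. Found red face down, foot end to the robot's right, resting on the foot and top edges, 6 degrees off level; it can stand on its foot.
- sign_slot (a point): middle of the upper edge of the sign's hanging slot (the edge that rests on the hook): 120 mm above the foot's underside, 18 mm below the sign's top. The slot is 26 mm wide and 22 mm high (sign z 98 to 120 mm) and goes through the board.
- tuna_tin: food tin, 75 mm in diameter, 58 mm high; origin under its centre. Bystander.
- tape_masking: roll of beige masking tape lying flat, 103 mm in diameter, 25 mm high; origin under its centre. Bystander.
- sesame_jar: spice jar with a red cap, 45 mm in diameter, 106 mm high; origin under its centre. Bystander.
- pepper_jar: spice jar with a dark cap, 44 mm in diameter, 96 mm high; origin under its centre. Bystander.
- cream_tub: small dessert tub with a foil lid, 72 mm in diameter, 71 mm high; origin under its centre. Bystander.
- tape_clear: roll of brown packing tape lying flat, 90 mm in diameter, 48 mm high; origin under its centre. Bystander.
- steel_pot_1: small steel sauce pot, 68 mm in diameter, 45 mm high; origin under its centre. Bystander.

How it is judged:
On the way, in this order (a step that is already met when the one before it is completed fails the run):
1. the bolt is home (over 40 of its 45 mm) with its handle down in the notch (value of joint bolt above 0.04 m and value of joint bolt_handle below 0.25 rad), for 0.2 s.
2. the sign hangs on the hook, let go, red face outward (distance between sign_slot and hook_tongue below 0.034 m and x of sign_slot in the frame of supply_box above -0.12 m and angle between sign's own z axis and vertical below 0.26 rad and x of supply_box in the frame of sign above 0.03 m and angle between the x axis of sign and the x axis of supply_box, either way round below 0.35 rad and contact force between sign and supply_box above 0.3 N and contact force between sign and the fingers below 0.05 N), for 0.2 s.
At the end, for the whole second after the job is handed in: Bolt home (over 40 of 45 mm), handle down in the notch (0.25 rad), hatch shut. The sign hangs still by its slot on the hook, within 34 mm of the marked point and short of the raised tip, plumb within 15 degrees, red face away from the box and square to its front within 20 degrees, let go (all of step 1 and all of step 2 and value of joint hatch below 0.03 rad and linear speed of sign below 0.03 m/s and angular speed of sign below 0.4 rad/s); the robot touches nothing.
It fails at once if another thing on the table is moved by more than 30 mm (distance of any of tuna_tin, tape_masking, sesame_jar, pepper_jar, cream_tub, tape_clear, steel_pot_1 from where it was at the start of the episode above 0.03 m).
It fails at once if another thing on the table is tipped by more than 30 degrees (angle between any of tuna_tin, tape_masking, sesame_jar, pepper_jar, cream_tub, tape_clear, steel_pot_1's own z axis and vertical above 0.52 rad).
It fails at once if the hatch is lifted (value of joint hatch above 0.15 rad).
It also fails if it takes over 72 s, if anything falls off the work surface, if the arm or the gripper's body presses on something with over 40 N, if the wrist force passes 120 N, or if a joint passes its speed limit or range.

## Working session

There is one attempt and no reset: what is moved stays moved. The work goes in short steps, each a Python script; the robot and the scene stay as the last script left them, time stands still between calls to the robot, and variables do not carry over. Pictures are saved under pics/ and viewed, at most 12 in all, crops included, and the job is handed in when it is done.

```bash
ls; mkdir -p pics; python3 - <<'E'
from cell import env
import cv2
for n in("scene","top"):
    cv2.imwrite(f"pics/{n}0.png",env.camera(n)); print(n,env.calibration(n))
print(env.get_time(),env.get_tcp_pos(),env.get_orientation(),env.get_qpos())
E
```

```text
cell.py
pics
scene {'fx': 511.6142405316125, 'fy': 511.6142405316125, 'cx': 280.1782817474623, 'cy': 207.7282107207409, 'rvec': array([ 1.55887344, -1.50134759,  0.93169434]), 'tvec': array([-0.09453375,  0.37026531,  1.17809393])}
top {'fx': 466.39885950691763, 'fy': 466.39885950691763, 'cx': 282.87368472587156, 'cy': 213.6723681547699, 'rvec': array([ 2.16153034, -2.1610897 ,  0.13771838]), 'tvec': array([-0.07708031,  0.54142446,  1.29657107])}
0.1 [0.1477414  0.65813928 0.24143653] [-2.80707536e-05  1.10171011e-01  9.93912332e-01 -7.89388220e-04] [-1.45809048  0.47772841  0.02235013  1.55630325 -0.01149942  1.10926906
 -0.08309859]
```

View pics/scene0.png

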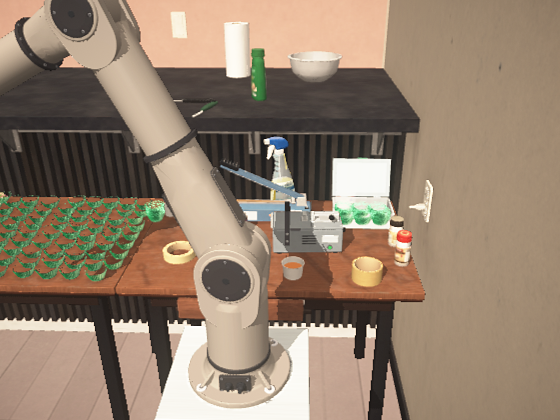

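View pics/top0.png

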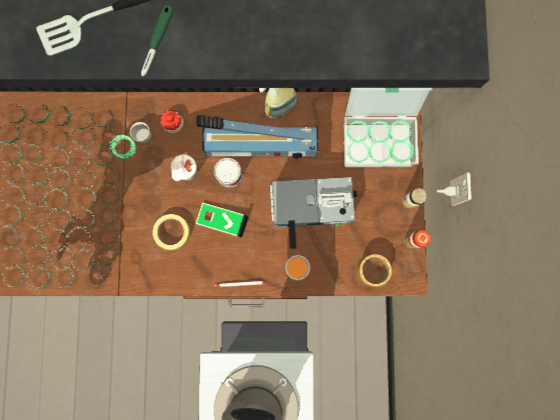

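```bash
cat > h.py <<'E'
from cell import env
import numpy as np, cv2
from scipy.spatial.transform import Rotation as R
C={n:env.calibration(n) for n in("scene","top")}
def K(c): return np.array([[c["fx"],0,c["cx"]],[0,c["fy"],c["cy"]],[0,0,1]])
def proj(n,P): c=C[n]; return cv2.projectPoints(np.float64(P).reshape(-1,1,3),c["rvec"],c["tvec"],K(c),None)[0][:,0]
def ray(n,px):
    c=C[n]; M=cv2.Rodrigues(c["rvec"])[0]; o=-M.T@c["tvec"]
    d=(np.linalg.inv(K(c))@np.array([px[0],px[1],1.]))@M; return o,d/np.linalg.norm(d)
def onplane(n,px,z): o,d=ray(n,px); return o+d*(z-o[2])/d[2]
def tri(pa,pb,na="top",nb="scene"):
    a,u=ray(na,pa); b,v=ray(nb,pb); s,t=np.linalg.lstsq(np.c_[u,-v],b-a,rcond=None)[0]
    p,q=a+s*u,b+t*v; return (p+q)/2,np.linalg.norm(p-q)
def quat(r): q=r.as_quat(); return [q[3],q[0],q[1],q[2]]
def rotm(z,y):  # tool z and y axes in world
    z=np.array(z,float); y=np.array(y,float); z/=np.linalg.norm(z); y-=z*(y@z); y/=np.linalg.norm(y)
    return R.from_matrix(np.c_[np.cross(y,z),y,z])
E
python3 - <<'E'
from h import *
for n in C: print(n,ray(n,(280,210))[0])
t=cv2.imread("pics/top0.png"); s=cv2.imread("pics/scene0.png")
cv2.imwrite("pics/topc.png",cv2.resize(t[165:265,190:370],None,fx=4.4,fy=4.4,interpolation=2))
cv2.imwrite("pics/scenec.png",cv2.resize(s[180:280,260:420],None,fx=5,fy=5,interpolation=2))
print(proj("scene",[onplane("top",p,.01) for p in((222,219),(200,205),(245,235))]))
E
```

```text
scene [-0.89011034 -0.13358558  0.8507625 ]
top [ 0.38014164 -0.06944821  1.35308819]
[[226.75447108 247.14549769]
 [208.98315032 240.51455786]
 [246.00495728 255.02525816]]
```

View pics/topc.png

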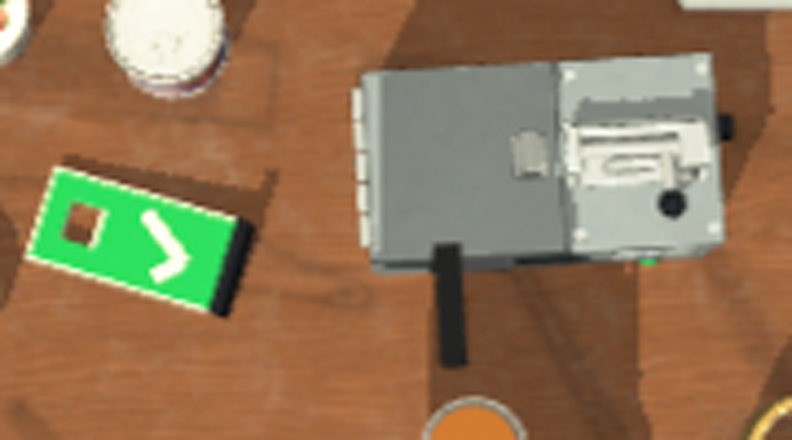

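View pics/scenec.png

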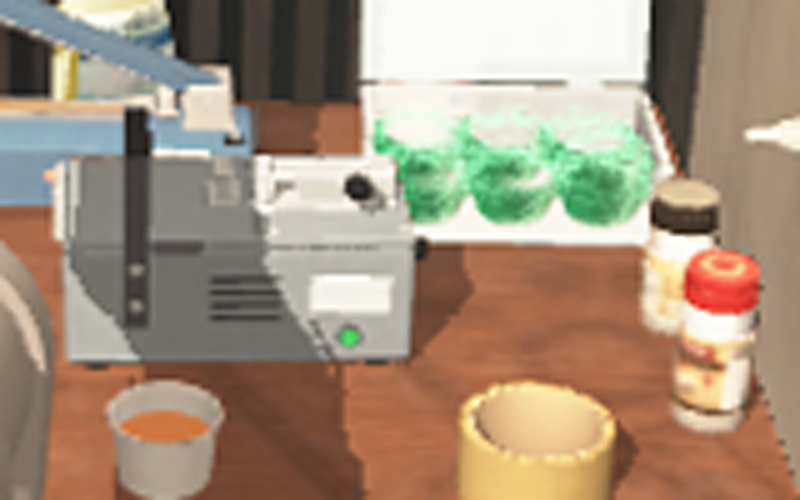

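The top crop shows the box top with corners at about (365,75), (710,55), (722,240) and (373,262). The knob is at (671,204), the hook runs (447,244) to (453,366), and the sign lies green face up with its foot to the right. The scene crop shows the knob at (358,187) and the front face between rows 243 and 358. The hook is the dark bar at column 137, with its top at row 108.

```bash
cat >> h.py <<'E'
T=lambda x,y:(190+(x+.5)/4.4-.5,165+(y+.5)/4.4-.5)
S=lambda x,y:(260+(x+.5)/5-.5,180+(y+.5)/5-.5)
def boxT(p,P): 
    P=np.atleast_2d(P); c,s=np.cos(p[2]),np.sin(p[2])
    return np.c_[p[0]+c*P[:,0]-s*P[:,1],p[1]+s*P[:,0]+c*P[:,1],P[:,2]]
E
python3 - <<'E'
from h import *
from scipy.optimize import least_squares
print("knob",tri(T(671,204),S(358,187)))
print("hook tip by height .196",onplane("top",T(453,366),.196), "tip 2view",tri(T(453,366),S(137,108)))
h=.095;a,b=.06,.11
obs=[("top",T(365,75),(a,b,h)),("top",T(711,55),(a,-b,h)),("top",T(722,240),(-a,-b,h)),("top",T(373,262),(-a,b,h)),
("scene",S(68,243),(-a,b,h)),("scene",S(413,240),(-a,-b,h)),("scene",S(411,358),(-a,-b,0)),("scene",S(68,358),(-a,b,0)),("scene",S(68,158),(a,b,h)),("scene",S(395,155),(a,-b,h)),
("top",T(671,204),(-.037,-.075,.119)),("scene",S(358,187),(-.037,-.075,.119)),("top",T(453,366),(-.131,.065,.196)),("scene",S(137,108),(-.131,.065,.196))]
f=lambda p:np.concatenate([proj(n,boxT(p,P))[0]-px for n,px,P in obs])
r=least_squares(f,[.5,-.1,0],loss="soft_l1"); p=r.x; print(p,np.degrees(p[2]));print(f(p).reshape(-1,2).round(2))
for P in [(-.037,-.075,.119),(-.092,.065,.188),(-.131,.065,.196)]: print(boxT(p,P))
t=cv2.imread("pics/top0.png"); hsv=cv2.cvtColor(t,cv2.COLOR_BGR2HSV)
m=cv2.inRange(hsv,(50,120,120),(75,255,255)); m[:, :195]=0; m[:,255:]=0
c=max(cv2.findContours(m,0,2)[0],key=cv2.contourArea); bx=cv2.boxPoints(cv2.minAreaRect(c)); print(bx)
print([onplane("top",q,.017).round(4) for q in bx])
print("pot",onplane("top",(298,267),.045),"tapemask",onplane("top",(170,232),.025),"tuna",onplane("top",(227,171),.058))
E
```

```text
knob (array([ 0.53813599, -0.23380556,  0.1201043 ]), np.float64(0.0013377836264144728))
hook tip by height .196 [ 0.43638583 -0.10004885  0.196     ] tip 2view (array([ 0.43510699, -0.09850176,  0.22155654]), np.float64(0.001743258038488872))
[ 0.57129675 -0.15786005  0.05260589] 3.014095658690866
[[-1.29 -1.14]
 [ 0.09 -0.67]
 [ 0.7   0.66]
 [-0.9  -0.13]
 [-0.61 -0.11]
 [ 1.18 -0.18]
 [ 0.08  2.46]
 [-0.3   3.14]
 [-0.58 -0.34]
 [ 0.32 -0.35]
 [ 0.03 -0.  ]
 [ 0.48  0.27]
 [-0.09 -0.27]
 [ 0.76  7.69]]
[[ 0.53829156 -0.23470181  0.119     ]]
[[ 0.47600621 -0.09778747  0.188     ]]
[[ 0.43706016 -0.09983816  0.196     ]]
[[196.8624  222.45876]
 [202.58716 203.37617]
 [243.13763 215.5413 ]
 [237.41287 234.62389]]
[array([0.5178, 0.1703, 0.017 ]), array([0.5733, 0.155 , 0.017 ]), array([0.5379, 0.0375, 0.017 ]), array([0.4828, 0.0534, 0.017 ])]
pot [ 0.39028163 -0.11904113  0.045     ] tapemask [0.48961879 0.24481328 0.025     ] tuna [0.65985856 0.08112044 0.058     ]
```

```bash
cat >> h.py <<'E'
BP=np.array([.57129675,-.15786005,.05260589])
bx_=np.array([np.cos(BP[2]),np.sin(BP[2]),0]); by_=np.array([-bx_[1],bx_[0],0])
def knob(s,th): a=np.radians(15)+th; return boxT(BP,(-.038*np.cos(a),-.075+s,.109+.038*np.sin(a)))[0]
def ikbest(p,zs,y):
    qs=[]
    for sg in(1,-1):
        r=quat(rotm(zs,sg*np.array(y))); q=env.inverse_kinematics(list(p),r)
        if q is not None: qs.append((np.abs(np.array(q)-env.get_qpos()).max(),r,np.round(q,2)))
    return sorted(qs,key=lambda a:a[0])
E
python3 - <<'E'
from h import *
k=knob(0,0); off=np.array([0,0,.001])
r=ikbest(k+[0,0,.1],[0,0,-1],by_); print(r)
env.grip(.05); env.reach(list(k+[0,0,.10]),r[0][1]); print(env.get_time(),env.get_tcp_pos(),k)
print(env.movel(list(k+off),.12,stop_force=10)); print(env.get_tcp_pos(),env.get_force())
env.grip(0,25); print(env.get_opening(),env.get_gripper_force(),env.get_time(),env.get_force())
for th in np.arange(.2,1.01,.2):
    env.movel(list(knob(0,th)+off),.06); print(th,env.get_force().round(1),env.get_opening())
print(env.get_time(),env.get_tcp_pos())
E
```

```text
[(np.float64(1.075222000659635), [np.float64(0.0), np.float64(0.999654097485428), np.float64(0.026299912178453098), np.float64(0.0)], array([-0.38,  0.51,  0.95,  1.84, -0.47,  1.04, -0.77])), (np.float64(2.615110308991267), [np.float64(0.0), np.float64(-0.026299912178453098), np.float64(0.999654097485428), np.float64(0.0)], array([-0.49,  0.62,  1.16,  1.84, -0.64,  1.11,  2.53]))]
3.9417 [ 0.53903424 -0.23384209  0.21871789] [ 0.53858597 -0.23468632  0.11883512]
False
[ 0.53901996 -0.23510443  0.12049372] [ 0.29201599 -0.32050163  0.37550712]
0.015718415437004765 24.27802473306656 5.325 [-1.70879742  3.51230855  5.95273477]
0.2 [-0.4  3.1 -1.7] 0.015808354737233528
0.4 [-1.6  5.2 -1.9] 0.015467554014356505
0.6000000000000001 [-3.5  5.6 -0.8] 0.015886713135634813
0.8 [-2.3  5.2 -0.4] 0.015363853109326184
1.0 [-2.2  5.5 -0.5] 0.01575500985558059
6.7 [ 0.56425484 -0.23265338  0.14650981]
```

```bash
python3 - <<'E'
from h import *
off=np.array([0,0,.001])
print(env.movel(list(knob(.0455,1.0)+off),.06,stop_force=25),env.get_force().round(1),env.get_opening(),env.get_tcp_pos())
for th in np.arange(.8,-.01,-.2):
    print(env.movel(list(knob(.045,th)+off),.06,stop_force=25),th,env.get_force().round(1),env.get_opening())
print(env.get_time(),env.get_tcp_pos(),knob(.045,0))
cv2.imwrite("pics/t1.png",env.camera("top"))
E
```

```text
False [-2.2  1.9  0.4] 0.015556690836999874 [ 0.56119016 -0.18743487  0.14627627]
False 0.8 [ 4.4  1.4 -4.4] 0.01559511994759975
False 0.6000000000000001 [ 4.6  1.8 -3. ] 0.015445262711038512
False 0.40000000000000013 [ 3.7  1.3 -1.3] 0.016410162300339315
False 0.20000000000000018 [2.5 0.2 0.6] 0.015856072689797357
False 2.220446049250313e-16 [-0.3  0.8 11.5] 0.015520295799586543
8.9833 [ 0.53630327 -0.19066116  0.12077659] [ 0.53621979 -0.18974857  0.11883512]
```

```bash
python3 - <<'E'
from h import *
env.grip(.045); p=env.get_tcp_pos(); env.movel(list(p+[0,0,.12]),.15)
t=env.camera("top"); s=env.camera("scene")
cv2.imwrite("pics/t2.png",t); cv2.imwrite("pics/s2.png",s)
a=cv2.resize(t[165:265,270:370],None,fx=4,fy=4); b=cv2.resize(s[180:280,180:380],None,fx=4,fy=4) 
a=cv2.copyMakeBorder(a,0,0,0,400,0)
a[:,400:]=cv2.resize(t[185:250,190:255],(400,400))
cv2.imwrite("pics/c2.png",np.vstack([a,b])[:,:800][:800]); 
cv2.imwrite("pics/c2.png",cv2.resize(np.vstack([a,b]),None,fx=.75,fy=.75)); print(env.get_time())
E
```

```text
10.475
```

View pics/c2.png

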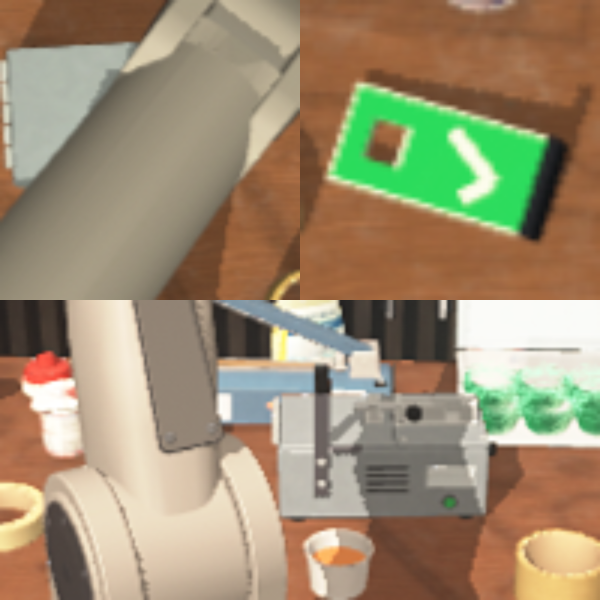

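Knob is now at scene crop (413,412), which is scene pixel (317.7,217.3), and looks low in the home position. The sign is unchanged and lies behind the robot's shoulder in the scene view, so only the top view shows it.

```bash
cat >> h.py <<'E'
up=np.array([0,0,1.]); zs=np.array([.288,.958,0]); zs/=np.linalg.norm(zs); ys=np.array([zs[1],-zs[0],0])
P60=np.array([.5243,.0916,.0115]); A=np.radians(45)
TC=P60+[0,0,.007]; d0=-zs*np.sin(A)-up*np.cos(A)
ST=np.array([.55,.10,0])
def stand(phi,sg):  # tcp, rotation for standing sign; tool heading angle phi
    Rt=R.from_rotvec(up*(phi-np.arctan2(zs[1],zs[0])))*R.from_rotvec(ys*np.radians(95.5))
    return ST+up*.060-Rt.apply(P60*0+[0,0,-.007]), Rt*rotm(d0,sg*ys)
E
python3 - <<'E'
from h import *
print("home knob px",proj("scene",knob(.045,0)),"drawn",proj("scene",knob(0,0)))
I=lambda p,r:env.inverse_kinematics(list(p),quat(r))
f=lambda q:None if q is None else np.round(q,2)
for sg in(1,-1):
    r=rotm(d0,sg*ys); print("pick",sg,f(I(TC,r)),f(I(TC-.1*d0,r)))
    for ph in(0,20,45,73):
        t,r=stand(np.radians(ph),sg); dz=r.as_matrix()[:,2]; print(" stand",ph,f(I(t,r)),f(I(t+[0,0,.06],r)),f(I(t-.1*dz,r)))
for ph in(0,20,45,73):
    h=np.radians(ph)
    for sg in(1,-1):
        yy=sg*np.array([-np.sin(h),np.cos(h),0]); Rz=R.from_rotvec(up*(np.pi+BP[2]-h)) # sign x: -h -> bx
        r1=rotm(-up,yy); r2=Rz*r1; H=boxT(BP,(-.092,.065,.188))[0]
        print("re",ph,sg,f(I(ST+[0,0,.097],r1)),f(I(ST+[0,0,.25],r1)),"hang",f(I(H+[0,0,-.015],r2)),f(I(H-.09*bx_,r2)))
E
```

```text
home knob px [[317.29574065 217.41044241]] drawn [[331.6728555  217.27767502]]
pick 1 [-1.03  1.    0.67  1.76 -0.    1.09 -0.74] [-1.06  0.94  0.68  1.62  0.02  1.3  -0.76]
 stand 0 None None None
 stand 20 None None None
 stand 45 [ 0.88  0.88 -1.    2.34  3.28  0.3   2.5 ] [ 1.01  0.81 -1.18  2.33  2.94  0.17  2.77] None
 stand 73 [ 0.44  0.7  -0.35  2.11 -1.28  0.69  1.04] [ 0.31  0.57 -0.19  2.12 -1.27  0.82  0.94] [ 0.38  0.56 -0.08  2.12 -1.17  0.94  0.97]
pick -1 [ 0.07  1.13 -0.99  1.68  1.07  1.79  1.52] [-0.04  1.06 -0.99  1.54  0.97  1.88  1.57]
 stand 0 None None None
 stand 20 None None None
 stand 45 [ 1.01  1.04 -1.19  2.34  2.64  0.31  0.09] [ 1.01  0.81 -1.18  2.33  2.94  0.17 -0.37] None
 stand 73 [ 0.31  0.69 -0.18  2.12 -1.36  0.78 -2.04] [ 0.14  0.56  0.02  2.13 -1.34  0.91 -2.15] [-0.02  0.61  0.43  2.14 -1.34  1.18 -2.04]
re 0 1 [-0.4   0.47  0.14  1.96 -0.1   0.71  1.37] [-0.53  0.28  0.3   1.84 -0.1   1.03  1.37] hang [-0.72  0.39  1.    2.11 -0.44  0.86 -0.98] [-0.98  0.15  1.21  2.28 -0.19  0.82 -1.15]
re 0 -1 [-0.9   0.62  0.83  2.   -0.64  0.8  -1.27] [-
[... 571 characters left out ...]
8  0.54 -1.18  1.77  0.53  1.2   1.6 ] hang [-0.72  0.39  1.    2.11 -0.44  0.86 -0.98] [-0.98  0.15  1.21  2.28 -0.19  0.82 -1.15]
re 45 -1 [-0.8   0.56  0.67  1.99 -0.51  0.76 -0.61] [-0.98  0.37  0.88  1.87 -0.33  1.05 -0.74] hang [-0.15  0.26  0.26  2.08 -0.09  0.81  1.79] [-0.29  0.08  0.41  2.25 -0.04  0.81  1.78]
re 73 1 [-1.11  0.93  1.27  2.01 -1.05  1.08 -2.78] [ 0.58  0.54 -1.18  1.77  0.53  1.2   2.09] hang [-0.72  0.39  1.    2.11 -0.44  0.86 -0.98] [-0.98  0.15  1.21  2.28 -0.19  0.82 -1.15]
re 73 -1 [-0.73  0.54  0.58  1.99 -0.43  0.74 -0.2 ] [-0.91  0.35  0.78  1.87 -0.28  1.04 -0.31] hang [-0.15  0.26  0.26  2.08 -0.09  0.81  1.79] [-0.29  0.08  0.41  2.25 -0.04  0.81  1.78]
```

```bash
sed -i 's/^ST=.*/ST=np.array([.54,.145,0])/' h.py; python3 - <<'E'
from h import *
import h
I=lambda p,r:env.inverse_kinematics(list(p),quat(r))
f=lambda q:None if q is None else np.round(q,2)
for ph in(60,73,85):
  for sg in (1,-1):
    t,r=stand(np.radians(ph),sg); dz=r.as_matrix()[:,2]; print(" stand",ph,sg,f(I(t,r)),f(I(t+[0,0,.1],r)),f(I(t-.1*dz,r)),f(I(t-.1*dz+[0,0,.1],r)))
    a=np.radians(ph); r1=rotm(-up,sg*np.array([np.sin(a),-np.cos(a),0]));print("re",f(I(ST+[0,0,.097],r1)),f(I(ST+[0,0,.25],r1)))
E
```

```text
stand 60 1 [-0.76  1.08  1.04  2.35  4.26  1.63  1.09] [-0.87  0.91  1.27  2.34  4.45  1.6   0.93] [ 0.99  0.66 -0.95  2.3  -1.21  0.33  0.85] [ 0.72  0.29 -0.58  2.27 -1.24  0.7   0.68]
re [-0.86  0.55  0.64  1.99 -0.48  0.75 -0.45] [-1.05  0.37  0.88  1.87 -0.33  1.05 -0.57]
 stand 60 -1 [-0.76  1.08  1.04  2.35  4.26  1.63 -2.05] [-0.87  0.91  1.27  2.34  4.45  1.6  -2.22] [ 0.99  0.66 -0.95  2.3  -1.21  0.33 -2.29] [ 0.18  0.24  0.02  2.3  -1.36  0.85 -2.37]
re [ 0.47  0.81 -1.19  1.9   0.87  1.07  1.52] [ 0.5   0.54 -1.18  1.77  0.53  1.2   1.78]
 stand 73 1 [ 0.67  0.8  -0.75  2.14 -1.1   0.4   0.88] [ 0.55  0.53 -0.58  2.14 -1.13  0.64  0.73] [ 0.33  0.53 -0.12  2.17 -1.25  0.87  0.99] [ 0.56  0.37 -0.38  2.12 -1.04  0.9   0.67]
re [-0.83  0.54  0.6   1.99 -0.45  0.75 -0.26] [-1.03  0.36  0.83  1.87 -0.31  1.05 -0.36]
 stand 73 -1 [ 0.54  0.74 -0.57  2.15 -1.28  0.51 -2.12] [ 0.05  0.46  0.02  2.17 -1.37  0.89 -2.24] [ 0.05  0.55  0.23  2.19 -1.36  1.03 -2.07] [-0.53  0.53  0.99  2.18 -1.36  1.41 -2.18]
re [-1.2   0.94  1.27  2.01 -1.05  1.09 -2.86] [ 0.5   0.54 -1.18  1.77  0.53  1.2   2.01]
 stand 85 1 [ 0.35  0.73 -0.34  2.04 -1.1   0.76  0.96] [-0.3   0.58  0.5   2.07 -1.31  1.22  0.99] [-0.08  0.64  0.39  2.05 -1.23  1.23  1.09] [-0.28  0.51  0.66  2.02 -1.18  1.39  0.94]
re [-0.81  0.53  0.57  1.98 -0.42  0.74 -0.08] [-1.    0.35  0.8   1.87 -0.29  1.04 -0.17]
 stand 85 -1 [ 0.07  0.71  0.02  2.06 -1.29  0.95 -2.04] [-0.41  0.62  0.64  2.08 -1.36  1.3  -2.12] [-0.35  0.77  0.78  2.06 -1.36  1.47 -1.95] [-0.54  0.71  1.08  2.03 -1.32  1.66 -2.08]
re [-1.18  0.89  1.23  2.   -1.01  1.05 -2.68] [ 0.5   0.54 -1.18  1.77  0.53  1.2   2.22]
```

```bash
python3 - <<'E'
from h import *
r=rotm(d0,ys); q=quat(r)
p=env.get_tcp_pos(); env.movel([p[0],p[1],.30],.25)
env.grip(.085)
env.reach(list(TC-.12*d0),q); print(env.get_time(),env.get_force())
print(env.movel(list(TC),.10,stop_force=6),env.get_tcp_pos()-TC,env.get_force())
env.grip(.0,50); print(env.get_opening(),env.get_gripper_force(),env.get_force(),env.get_time())
env.movel(list(TC+[0,0,.10]),.12); print(env.get_opening(),env.get_force(),env.get_time())
t=env.camera("top"); s=env.camera("scene")
cv2.imwrite("pics/t3.png",t); cv2.imwrite("pics/s3.png",s)
cv2.imwrite("pics/c3.png",np.vstack([cv2.resize(t[150:270,140:340],(500,300)),cv2.resize(s[150:270,150:350],(500,300))]))
E
```

```text
12.8833 [0.53446722 0.51516319 1.18839762]
False [0.00050885 0.0006236  0.00025026] [ 0.42455743 -0.18609713 -0.23706329]
0.0615913671162559 52.85881698131561 [0.78032269 3.21759521 5.57058112] 14.5917
0.06134848539236787 [ 0.57605725  0.22895457 -1.77338446] 15.575
```

View pics/c3.png

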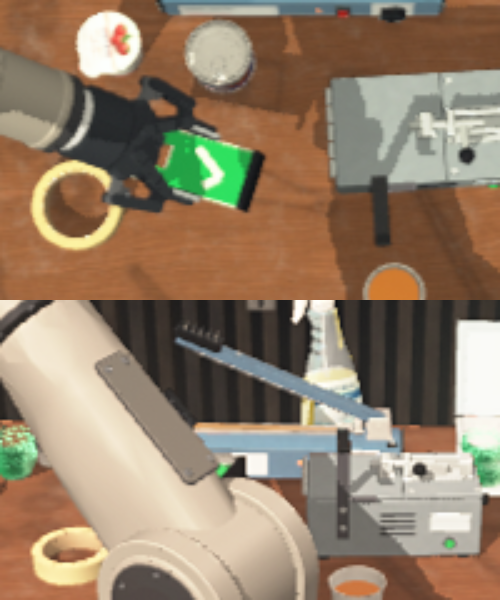

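The top crop shows the sign lifted and gripped squarely across its width, with the foot at crop (250,180). The bolt knob is at the home end.

```bash
python3 - <<'E'
from h import *
t,r=stand(np.radians(85),1); q=quat(r)
p=env.get_tcp_pos(); env.movel([p[0],p[1],.2],.2)
env.reach(list(t+[0,0,.09]),q); print(env.get_time(),env.get_opening(),env.get_qpos().round(2),env.get_force().round(1))
env.movel(list(t+[0,0,.02]),.12)
print(env.movel(list(t-[0,0,.012]),.02,stop_force=5),env.get_tcp_pos()-t,env.get_force().round(1),env.get_time())
a=env.camera("top"); s=env.camera("scene")
cv2.imwrite("pics/t4.png",a); cv2.imwrite("pics/s4.png",s)
cv2.imwrite("pics/c4.png",np.vstack([cv2.resize(a[150:270,140:340],(500,300)),cv2.resize(s[150:270,150:350],(500,300))]))
E
```

```text
17.925 0.06140078463875947 [ 0.38  0.57 -0.38  2.03 -1.    0.85  0.76] [-0.2 -0.2 -1.1]
True [-1.97558790e-06  5.68297150e-04  2.58341282e-03] [-0.9 -1.2  4.9] 19.6
```

View pics/c4.png

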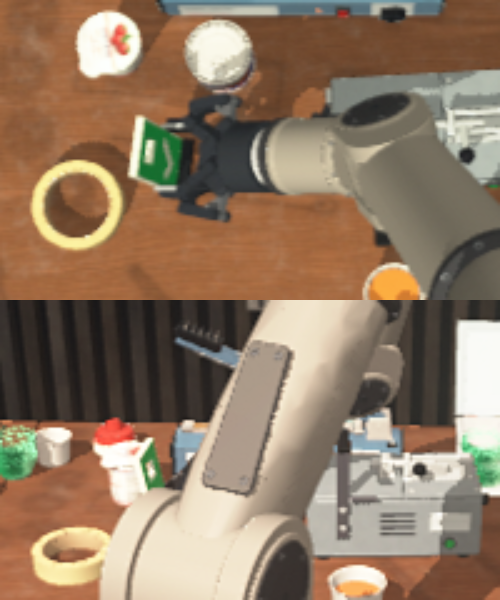

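The sign is upright over its foot, green face towards the gripper, touching the table at 5 N. Releasing it and backing off.

```bash
python3 - <<'E'
from h import *
dz=R.from_quat(np.roll(env.get_orientation(),-1)).as_matrix()[:,2]
env.grip(.085); p=env.get_tcp_pos(); env.movel(list(p-.10*dz),.15)
env.dwell(.3); a=env.camera("top"); s=env.camera("scene"); print(env.get_time())
cv2.imwrite("pics/t5.png",a); cv2.imwrite("pics/s5.png",s)
for P in([0,0,0],[0,0,.138]): print(proj("top",ST+P))
cv2.imwrite("pics/c5.png",np.hstack([cv2.resize(a[180:240,180:240],(480,480),interpolation=2),cv2.resize(s[190:250,180:220],(320,480),interpolation=2)]))
E
```

```text
21.2833
[[206.75801704 215.49937693]]
[[198.54043721 209.32682498]]
```

View pics/c5.png

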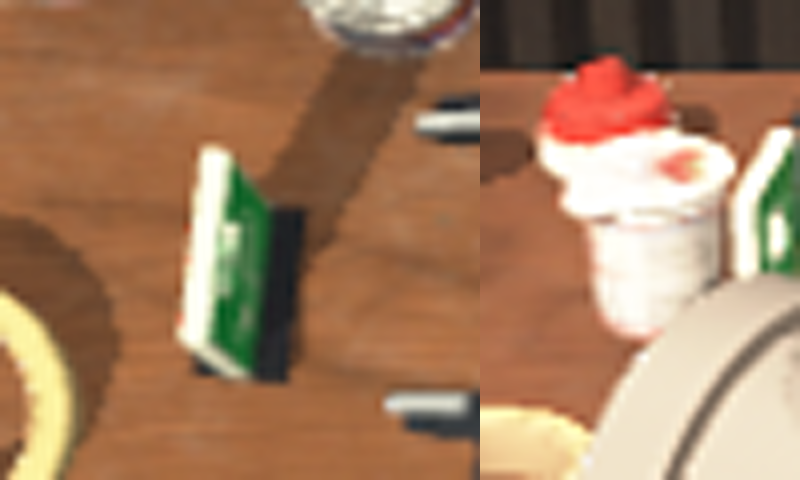

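The top crop shows the sign standing on its foot. The white top edge runs (215,150) to (194,343) and the foot's right edge runs (305,210) to (285,380). In the scene part, the near top corner is about (742,195).

```bash
python3 - <<'E'
from h import *
t=lambda x,y:(180+(x+.5)/8-.5,180+(y+.5)/8-.5)
a=onplane("top",t(216,151),.138);b=onplane("top",t(194,342),.138);print("top edge",a,b,(a+b)/2,np.linalg.norm(a-b),np.degrees(np.arctan2(a[1]-b[1],a[0]-b[0])))
c=onplane("top",t(305,210),.008);d=onplane("top",t(286,380),.008);print("foot right",c,d,(c+d)/2,np.linalg.norm(c-d),np.degrees(np.arctan2(c[1]-d[1],c[0]-d[0])))
print("near corner 2view",tri(t(194,342),(180+(742-480)/8,190+195/8)))
E
```

```text
top edge [0.56892716 0.1245311  0.138     ] [0.50574371 0.13047527 0.138     ] [0.53733544 0.12750319 0.138     ] 0.0634624472181522 -5.374452484842006
foot right [0.56744804 0.11252292 0.008     ] [0.50538416 0.11834575 0.008     ] [0.5364161  0.11543433 0.008     ] 0.06233642811574092 -5.35980359725016
near corner 2view (array([0.50544819, 0.13151814, 0.1396525 ]), np.float64(0.0026109499827311144))
```

```bash
cat >> h.py <<'E'
S2=np.array([.537,.129,0]); PH=np.radians(84.6)
r1=rotm(-up,[np.sin(PH),-np.cos(PH),0]); r2=R.from_rotvec(up*(np.pi+BP[2]-PH))*r1
E
python3 - <<'E'
from h import *
print("hook back in scene",proj("scene",boxT(BP,(-.06,.065,.188))),S(137,108))
p=env.get_tcp_pos(); env.movel([p[0],p[1],.30],.25)
env.reach(list(S2+[0,0,.27]),quat(r1)); print(env.get_time(),env.get_qpos().round(2))
f0=env.get_force()
print(env.movel(list(S2+[0,0,.095]),.12,stop_force=5))
env.grip(0,50); p=env.get_tcp_pos(); print(p,env.get_opening(),env.get_force()-f0,env.get_time())
for pz in(.34,.31,.28):
    t=boxT(BP,(-.17,.065,pz))[0]; q=env.inverse_kinematics(list(t),quat(r2)); print(pz,None if q is None else np.round(q,2))
env.movel(list(p+[0,0,.21]),.2); print(env.get_opening(),env.get_force()-f0,env.get_time())
E
```

```text
hook back in scene [[287.14986901 200.87989457]] (287.0, 201.2)
23.15 [-0.07  0.27 -0.34  1.8   0.1   1.09 -0.53]
False
[0.53719657 0.12916748 0.09580217] 0.06291949425757908 [-1.52991442  1.66111495  5.48556017] 25.0917
0.34 [ 0.67 -0.03 -0.55  1.98 -0.02  1.2   1.76]
0.31 [ 0.7  -0.01 -0.58  2.02 -0.    1.13  1.74]
0.28 [ 0.72  0.03 -0.62  2.06  0.02  1.06  1.71]
0.06315540037095282 [-1.31981786  0.49586187 -0.92583363] 26.2917
```

```bash
python3 - <<'E'
from h import *
B=lambda x,z:list(boxT(BP,(x,.065,z))[0])
env.reach(B(-.17,.30),quat(r2)); print(env.get_time(),env.get_tcp_pos(),env.get_qpos().round(2))
env.movel(B(-.17,.1773),.12)
print(env.get_tcp_pos()-B(-.17,.1773))
a=env.camera("top"); s=env.camera("scene"); cv2.imwrite("pics/t6.png",a); cv2.imwrite("pics/s6.png",s)
cv2.imwrite("pics/c6.png",np.hstack([cv2.resize(a[190:290,240:340],(400,400),interpolation=2),cv2.resize(s[180:280,240:340],(400,400),interpolation=2)]))
E
```

```text
28.2333 [ 0.3983291  -0.10161801  0.29992291] [ 0.42 -0.01 -0.31  2.05 -0.    1.1   1.73]
[ 5.40000100e-04 -5.97531983e-05  5.59378245e-04]
```

View pics/c6.png

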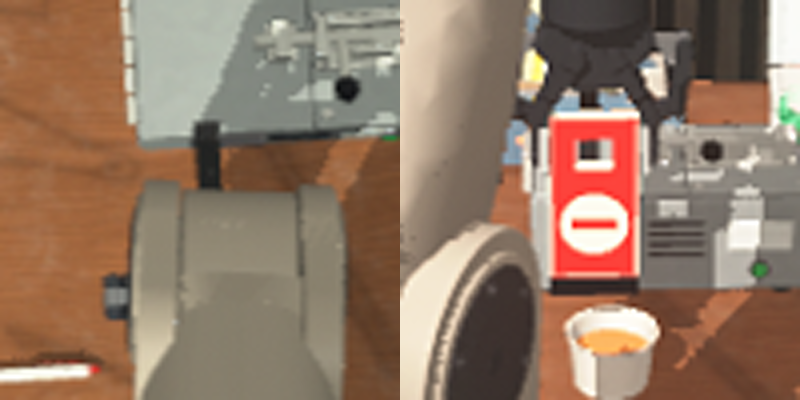

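Right half shows the sign upright in the gripper, red face outward, slot centred at about (594,152) with the dark hook visible through it. Next I check the prediction, thread the hook and lower the sign.

```bash
python3 - <<'E'
from h import *
B=lambda x,z:list(boxT(BP,(x,.065,z))[0])
print(proj("scene",B(-.174,.1773+.0132)),"seen",240+194.5/4-.5,180+152.5/4-.5)
print(proj("scene",B(-.174,.1773-.0958)),"foot bottom seen row",180+292/4)
f0=env.get_force()
st=env.movel(B(-.092,.1773),.06,stop_force=3); print(st,env.get_tcp_pos(),env.get_force()-f0,env.get_time())
if not st:
    st=env.movel(B(-.092,.154),.02,stop_force=3); print(st,env.get_tcp_pos(),"expected",.188-.0242,env.get_force()-f0,env.get_time())
a=env.camera("top"); s=env.camera("scene"); cv2.imwrite("pics/t7.png",a); cv2.imwrite("pics/s7.png",s)
cv2.imwrite("pics/c7.png",cv2.resize(s[180:280,240:340],(500,500),interpolation=2))
E
```

```text
[[288.1539428  217.37478215]] seen 288.125 217.625
[[288.04346135 250.62500107]] foot bottom seen row 253.0
False [ 0.47563342 -0.09786124  0.17728329] [0.67466846 0.93916247 0.04761088] 30.9583
True [ 0.47596616 -0.09775977  0.16374094] expected 0.1638 [0.48569949 0.73960545 7.88651935] 31.6917
```

View pics/c7.png

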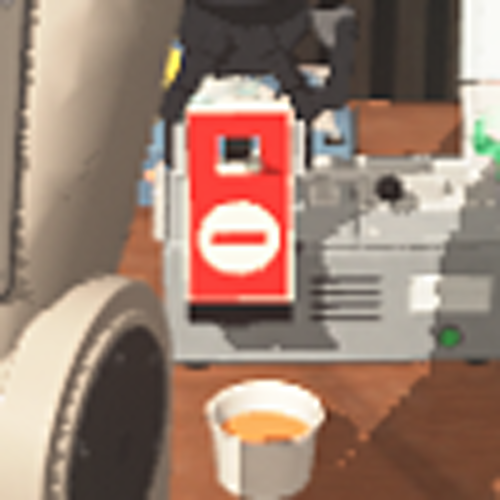

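The hook is through the slot, with the tip seen at (238,150), and contact came at the predicted height. Releasing.

```bash
python3 - <<'E'
from h import *
p=env.get_tcp_pos(); env.movel(list(p+[0,0,.0006]),.01)
env.grip(.072,20); env.grip(.085); env.dwell(.3)
env.movel(list(env.get_tcp_pos()+[0,0,.17]),.12); env.dwell(1.0); print(env.get_time(),env.get_force())
a=env.camera("top"); s=env.camera("scene"); cv2.imwrite("pics/s8.png",s)
cv2.imwrite("pics/c8.png",np.hstack([cv2.resize(a[190:290,240:340],(400,400),interpolation=2),cv2.resize(s[180:280,240:340],(400,400),interpolation=2)]))
E
```

```text
35.5 [ 0.70320085 -0.79071052 -0.01618014]
```

View pics/c8.png

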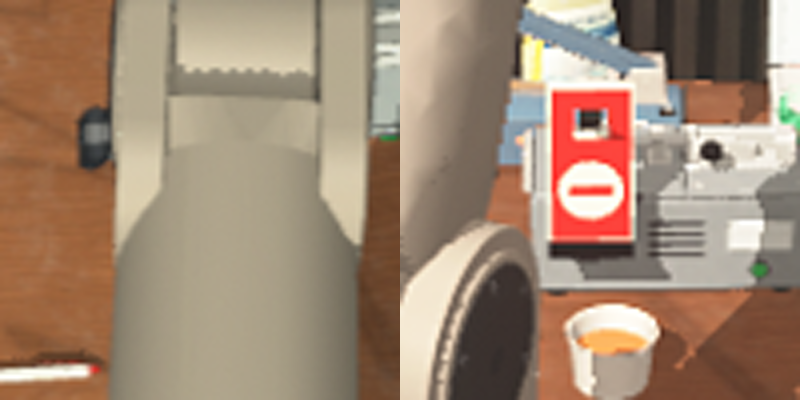

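The sign hangs plumb and free on the hook, red face outward, and the knob is at its home spot, crop (711,150).

```bash
python3 -c "
from cell import env
print(env.job_done(),env.get_time())"
```

```text
the job is handed in; nothing more can be done
the job is handed in; nothing more can be done
```

The job is handed in. The bolt is home with its handle down in the notch, and the sign hangs free and plumb on the hook with its red face outward, all in about 36 s of the 72 s limit. The hand-in call gave no verdict.

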